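Feed a cap with the latching slide

TASK

Feed the black cap lying in the channel of the cap feeder into the green nest at the end of the channel: push the feeder's red push plate with the fingertips until the slide is fully home, then let go, so that the sprung slide comes back by itself and is caught by its drop pin at mid travel. Leave it latched there with the cap in the nest. Do not touch or lift the cap with the robot, and do not disturb the things standing about.

Things in the scene. Friction and masses are not known exactly. Their poses are not given: they have to be found in the camera images.
- feeder: Cap feeder, fixed: aluminium base 300 x 90 x 12 mm with a low grey channel. Origin: middle of the base's underside. x axis = feeding direction (push plate toward nest), roughly the robot's left, varies; z up. Dark bridge over the channel: feeder x -19 to -1 mm, 73 mm wide, top 66 mm above the table. Behind the push plate is only the base plate (top at 12 mm), ending at x = -150 mm.
- push_face (a point): Centre of the rear face (black rubber pad) of the slide's upright red push plate, 66 mm above the table; push it here in the feeder's +x direction. The plate is 60 mm wide, 12 mm thick, from 32 to 92 mm above the table. At rest this point is at feeder x = -123 mm; it moves with the slide.
- slide (a joint): Slide travel, m: 0 = sprung back (start), 0.080 = fully home on its hard stop. Spring force back: 3 N at 0, rising to 7.8 N at 0.080; damping 18 N per m/s. Beyond 0.040 the pin drops into its slot; released then, it returns to 0.040 and stays latched (it can be pushed home again). Its flat nose pushes the cap; nose at feeder x = 26 mm at 0, 106 mm at 0.080.
- stop_pin (a joint): Drop of the vertical steel stop pin (10 mm thick, black knob) in the bridge, in m: 0 = raised, riding on the slide (start), 0.012 = dropped into the slot, as when latched. It falls by its own weight.
- pin_knob (a point): Top of the stop pin's black knob: feeder x = -10 mm, 99 mm above the table when raised, 87 mm when dropped.
- feed_cap: The cap to be fed: black screw cap, 33 mm across, 26 mm high, 11 to 18 g, standing on the channel floor (12 mm above the table) 7 to 37 mm ahead of the slide's nose. Origin: centre of its underside. The channel is 36 mm wide between walls 32 mm above the table.
- nest (a point): Centre of the floor of the nest, marked green at the end of the channel: where the underside centre of the cap belongs. Feeder x = 122.5 mm, y = 0 (the push plate too is centred on y = 0), 12 mm above the table; axes as the feeder's. An end wall stands 17.5 mm beyond. With the slide fully home the cap is at the nest.
- spare_cap: Bystander: another black cap, 33 mm across, 26 mm high, standing on the table on the feeder's far side (not in the channel). Origin: centre of its underside.
- red_marker: Bystander: red and white felt marker, 15 x 144 x 17 mm, lying on the table beside the feeder. Origin: under its middle; long axis y.
- bottle: Bystander: blue bottle with orange and white label and black cap, 75 mm across, 213 mm high, standing. Origin: centre of its underside.
- tape_roll: Bystander: roll of brown tape lying flat, 73 mm across, 48 mm high. Origin: centre of its underside.
- cap_wrench: Bystander: white cap wrench, 54 x 164 x 16 mm, lying flat. Origin: under its middle; long axis y.

How it is judged:
On the way:
1. the slide is pushed home and the cap is at the nest (value of joint slide above 0.073 m and x of feed_cap in the frame of nest above -0.007 m), for 0.05 s.
At the end, for the whole second after the job is handed in: The slide rests latched at mid travel (0.036 to 0.043 m) against the dropped pin (drop over 9 mm), and the cap stands upright and still on the nest's floor, its centre at most 7 mm short of and 5 mm past the nest's centre along the channel and within 4 mm across (value of joint slide between 0.036 and 0.043 m and velocity of joint slide between -0.005 and 0.005 m/s and value of joint stop_pin above 0.009 m and x of feed_cap in the frame of nest between -0.007 and 0.005 m and y of feed_cap in the frame of nest between -0.004 and 0.004 m and z of feed_cap in the frame of nest below 0.004 m and angle between feed_cap's own z axis and vertical below 0.15 rad and linear speed of feed_cap below 0.01 m/s); the robot touches nothing.
It fails at once if the robot touches the cap that is to be fed (contact force between any of the fingers, the arm and feed_cap above 0.3 N).
It fails at once if the cap leaves the channel floor or tips over (z of feed_cap in the frame of nest above 0.012 m or angle between feed_cap's own z axis and vertical above 0.5 rad).
It fails at once if a bystander (spare cap, marker, bottle, tape roll or cap wrench) is moved by more than 15 mm (distance of any of spare_cap, red_marker, bottle, tape_roll, cap_wrench from where it was at the start of the episode above 0.015 m).
It also fails if it takes over 40 s, if anything falls off the work surface, if the arm or the gripper's body presses on something with over 40 N, if the wrist force passes 120 N, or if a joint passes its speed limit or range.

ROBOT

A 7-joint arm with a two-finger parallel gripper is mounted at the origin on a cart in front of the work surface, level with it; the furniture and walls round the work are solid. World frame = base frame: x ahead of the robot, y to its left, z up, the work surface at z = 0. Lengths are in m, angles in rad, forces in N, time in s.
With the tool pointing down it reaches from about 0.425 to 0.975 m from the base axis. Payload 16.7 kg.
Tool frame: the origin (TCP) lies between the finger pads; the fingertips stand 8 mm ahead of it and the grasp point (between the pads) lies 11 mm behind it (r.nose_length is the distance from the TCP to the fingertips, in m); z points along the fingers, y is the direction in which the jaws open and shut (so a half turn about z gives the same grasp; the last joint's range is limited). The gripper opens to 85 mm and grips with 20 to 120 N. Pads are 22 mm wide; open, the fingers measure 114 mm over their backs; the gripper's body (76 mm by 85 mm) begins 54 mm behind the grasp point. The pads swing forward as they close: fully open they stand 13 mm farther back than shut.
Start: joints at [1.125, 0.426, 0.074, 1.606, -0.034, 1.111, -0.067], TCP at [0.197, -0.645, 0.239] pointing down, gripper open.
Joint ranges: [-2.85, 2.85], [-0.5, 2.14], [-1.23, 1.37], [0.21, 2.46], [-1.02, 4.16], [0.16, 2.05], [-2.73, 2.73]. Speed limits (rad/s): [1.89, 1.89, 2.39, 2.39, 3.01, 3.01, 3.01].

INTERFACE

Orientations are given as a unit quaternion [x, y, z, w].
In Python, from bench import r gives the robot as it stands.
- The arm moves only by the tool jog_arm, never from a script. Its argument "targets" is a list of rows, each an object with "angular": the turn, a rotation vector about the tool's x, y, z in degrees, a list of three; "dp": the shift along the tool's x, y, z in cm, a list of three; "gripper": the closure, from 0 (fully open) to 1 (shut). In form: [{"angular": [wx, wy, wz], "dp": [dx, dy, dz], "gripper": gripper}, ...]. A call has 1 to 20 rows; each row is the pose to reach, as a shift and turn from the pose commanded when the call began, along the tool's axes at that moment; what a row does not reach only later rows make up. A row lasts 1/8 s, in which the tool goes at most 62.5 mm and 10.7 degrees, less where a joint would pass 70% of its speed; a pose out of reach is approached as far as the arm can. A call with a gripper value outside its range is refused whole. The fingers move at their own pace and stop on an object; "newtons" is the grip in N (left out, the last holds). Time passes only in rows, so rows that repeat a pose let the fingers close. It gives the time, the measured TCP pose, the force and the opening at its end, in the units of the state.
- r.sense(): the state, without advancing time (a new reading comes with each control period).
- r.camera(name): name is "scene" or "top" or "wrist"; returns a dict with "image" (384x512x3 uint8, blue, green, red), "z_map" (384x512 float32, m along the optical axis (not along the pixel's ray), 0 where there is no reading), "K" (3x3 intrinsics, pixels), "T" (4x4, takes a point from camera to world coordinates); the wrist camera has in their place "mount" (4x4, takes a point from camera to tool coordinates, whose origin is the TCP and whose axes are the flange's). Camera axes: x right, y down, z forward; pixel columns grow to the right and rows downward; lengths in m; the calibration is good to about 2 mm. A picture is of the moment at which its call begins: read the wrist's pose just before it.
- r.sign_off(): hands the job in, once; it reports no verdict.
Trained networks look in a picture, given as the dict that the camera call returned (one of the last four; its "shot" number tells which), for a name from the list of things; names that differ only in an ending like _2 or _b are one class to them, and where a whole thing is asked for, a point or a joint stands for the part that bears it (a point fixed in the world has none). Each returns a list of dicts, best first, with "confidence" (0 to 1); they miss things now and then, are a little off and sometimes report something else, mostly with a low value. They report only what shows in the picture. A call takes as long as a camera call.
- r.look_for(name, picture): "xy" ([column, row] in pixels, amid what is visible of it).
The state is a dict: "clock": time; "qpos": joint angles; "joint_vel": joint speeds; "joint_torque": joint torques, N m; "ee_pos": TCP position; "eef_rot": TCP orientation; "contact_force": force on the tool from outside, world axes, zero at the start; "torque": the same for the moment, N m; "gripper_width": finger opening in m.
Only numpy, scipy, OpenCV 4.12 (cv2) and the standard library are available. Lean on these libraries where they do the work, as an engineer would, in place of code of your own. Each camera call takes 0.05 s, during which the arm holds its last target.

## Working session

There is one attempt and no reset: what is moved stays moved. The work goes in short steps, Python scripts to look and compute and a tool call to move; the robot and the scene stay as the last step left them, time stands still between calls to the robot, and variables do not carry over. Pictures are saved under pics/ and viewed, and the job is handed in when it is done.

Besides the shell and the picture viewer there is one more tool, called after "Request:" as a command line: name --argument value ..., lists and objects as JSON in quotes. jog_arm: Moves the arm, as the interface text tells. Its arguments: {"type":"object","properties":{"targets":{"type":"array","items":{"type":"object","properties":{"angular":{"type":"array","items":{"type":"number"}},"dp":{"type":"array","items":{"type":"number"}},"gripper":{"type":"number"}}}},"newtons":{"type":"number"}},"required":["targets"]}

```bash
mkdir -p pics; ls; python3 - <<'E'
from bench import r
import cv2,pickle
s=r.sense();print(s)
for n in["scene","top"]:
    p=r.camera(n);cv2.imwrite(f"pics/{n}0.png",p["image"]);pickle.dump(p,open(f"{n}0.pkl","wb"))
    print(n,p["K"].tolist(),p["T"].round(4).tolist())
    for t in["feeder","push_face","pin_knob","feed_cap","slide","spare_cap","red_marker","bottle","tape_roll","cap_wrench"]:
        l=r.look_for(t,p);print(t,[(d["xy"],round(d["confidence"],2)) for d in l[:2]])
E
```

```text
pics
{'clock': 0.0, 'qpos': array([ 1.124513  ,  0.42672751,  0.07389381,  1.60658754, -0.03409228,
        1.11079627, -0.06712777]), 'joint_vel': array([ 7.28318028e-05,  2.68619753e-04,  1.76922381e-03, -3.11844443e-04,
       -1.04206635e-05, -2.74150199e-05, -1.04701887e-03]), 'joint_torque': array([-8.90891424e-04, -9.49834657e+01,  3.75905246e+00, -4.63529348e+01,
        1.88956474e-02,  1.01339811e-02, -1.53473616e-05]), 'ee_pos': array([ 0.19723461, -0.64513954,  0.23862346]), 'eef_rot': array([ 9.89016934e-01,  1.47800910e-01, -1.50533811e-04, -6.10835688e-04]), 'contact_force': array([ 0.37006033, -0.04645506, -0.32953895]), 'torque': array([-0.04056419, -0.04279026,  0.0315342 ]), 'gripper_width': 0.08563471559330442}
scene [[460.22759848526636, 0.0, 262.56257486353667], [0.0, 460.22759848526636, 186.44523298942346], [0.0, 0.0, 1.0]] [[-0.6218, -0.3641, 0.6934, -0.5448], [-0.7831, 0.3013, -0.544, 0.8607], [-0.0108, -0.8813, -0.4725, 0.8538], [0.0, 0.0, 0.0, 1.0]]
feeder [([257.6, 203.9], 0.86)]
push_face [([279.2, 188.9], 0.77)]
pin_knob [([258.0, 188.2], 0.49)]
feed_cap [([241.2, 203.2], 0.59)]
slide [([279.3, 190.8], 0.62)]
spare_cap [([226.6, 197.9], 0.37)]
red_marker [([262.7, 189.3], 0.44)]
bottle [([324.4, 151.5], 0.57)]
tape_roll [([358.9, 177.4], 0.65), ([170.9, 257.8], 0.2)]
cap_wrench [([170.0, 258.4], 0.61)]
top [[385.44062475455956, 0.0, 251.32966180492858], [0.0, 385.44062475455956, 190.78811472104448], [0.0, 0.0, 1.0]] [[-0.0217, -0.9945, 0.1029, 0.4601], [-0.9997, 0.0223, 0.0049, -0.0491], [-0.0071, -0.1028, -0.9947, 1.2137], [0.0, 0.0, 0.0, 1.0]]
feeder [([240.4, 188.8], 0.67), ([255.9, 183.1], 0.33)]
push_face [([257.7, 185.9], 0.65)]
pin_knob []
feed_cap [([264.1, 187.5], 0.59)]
slide [([259.7, 185.0], 0.77)]
spare_cap [([219.8, 163.6], 0.58)]
red_marker [([255.7, 165.7], 0.67)]
bottle [([373.0, 164.7], 0.92)]
tape_roll [([380.7, 223.3], 0.95)]
cap_wrench [([113.9, 219.0], 0.84)]
```

```bash
python3 - <<'E'
import pickle,cv2,numpy as np
a=pickle.load(open("top0.pkl","rb"))["image"][110:260,160:360];b=pickle.load(open("scene0.pkl","rb"))["image"][130:280,150:350]
cv2.imwrite("pics/c_top.png",cv2.resize(a,None,fx=4,fy=4,interpolation=cv2.INTER_CUBIC));cv2.imwrite("pics/c_sc.png",cv2.resize(b,None,fx=4,fy=4,interpolation=cv2.INTER_CUBIC))
E
```

```text
(no output)
```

View pics/top0.png

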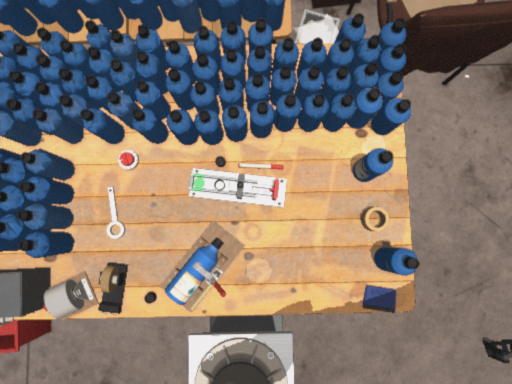

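View pics/scene0.png

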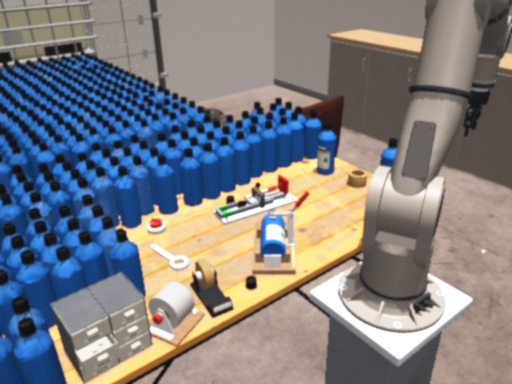

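```bash
sleep 1
```

```text
(no output)
```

View pics/c_top.png

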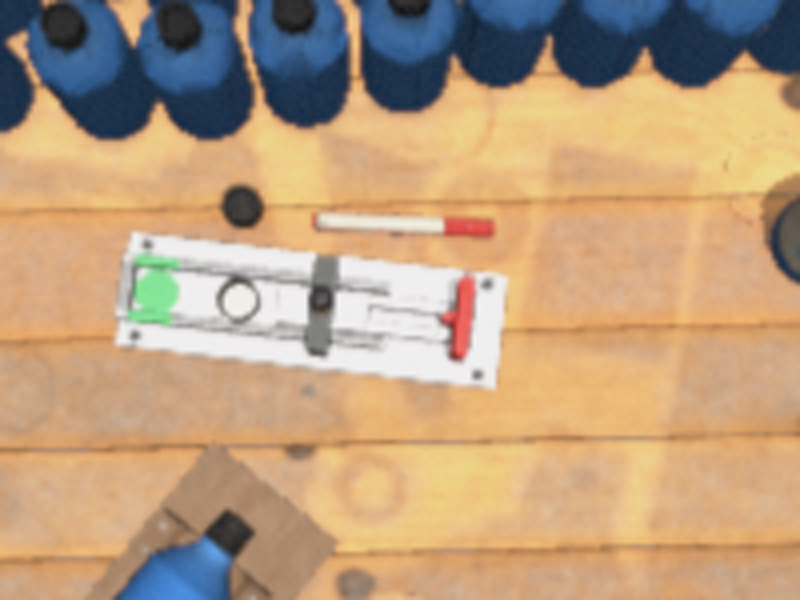

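View pics/c_sc.png

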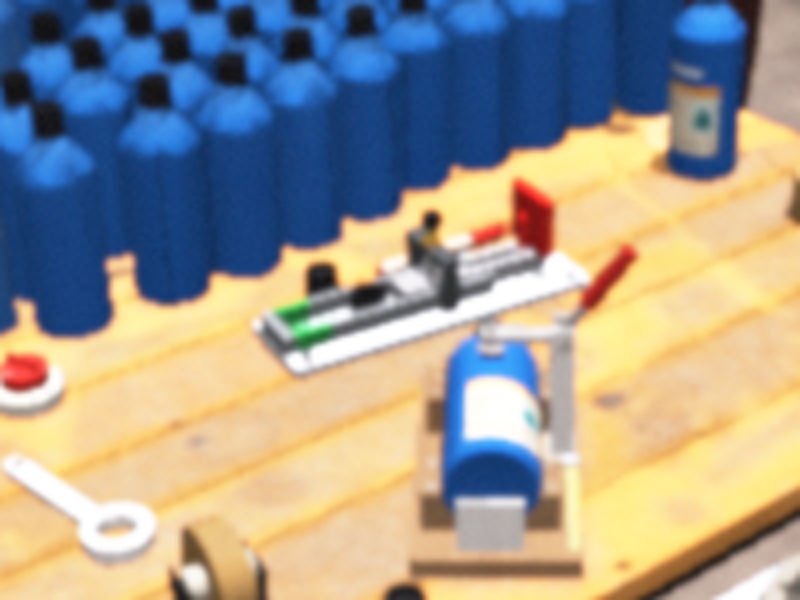

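The top crop shows the white feeder base with corners at crop px (133,232), (508,275), (495,388) and (115,345). The red plate is at about (463,318), the cap at (239,300) and the green nest at (157,290). The marker lies just beyond the feeder, and a bottle cradle with a red lever stands on the near side.

```bash
cat >h.py <<'E'
import numpy as np,cv2,pickle
def ray(p,uv,z):
    K,T=p["K"],p["T"];d=T[:3,:3]@np.linalg.solve(K,[uv[0],uv[1],1]);o=T[:3,3];return o+d*(z-o[2])/d[2]
def proj(p,X):
    K,T=p["K"],p["T"];c=T[:3,:3].T@(np.asarray(X)-T[:3,3]);u=K@c;return u[:2]/u[2]
E
python3 - <<'E'
from h import *
p=pickle.load(open("top0.pkl","rb"));q=pickle.load(open("scene0.pkl","rb"))
cr=[(133,232),(508,275),(495,388),(115,345)]
W=[ray(p,(160+(u+.5)/4-.5,110+(v+.5)/4-.5),.012) for u,v in cr];W=np.array(W);print(W.round(4))
print("lens",np.linalg.norm(W-np.roll(W,-1,0),axis=1))
c=W.mean(0);ex=(W[0]+W[3]-W[1]-W[2]);yaw=np.arctan2(ex[1],ex[0]);print("c",c,"yaw",np.degrees(yaw),yaw)
# white mask rect
im=p["image"];hsv=cv2.cvtColor(im,cv2.COLOR_BGR2HSV);m=((hsv[...,1]<40)&(hsv[...,2]>150)).astype(np.uint8);m[:150]=0;m[220:]=0;m[:,:170]=0;m[:,310:]=0
m=cv2.morphologyEx(m,cv2.MORPH_CLOSE,np.ones((9,9)))
R=cv2.minAreaRect(cv2.findNonZero(m));B=cv2.boxPoints(R);W2=np.array([ray(p,b,.012) for b in B]);print(W2.round(4),W2.mean(0));print(np.linalg.norm(W2-np.roll(W2,-1,0),axis=1))
Rm=np.array([[np.cos(yaw),-np.sin(yaw)],[np.sin(yaw),np.cos(yaw)]])
def F(x,y,z): return np.r_[c[:2]+Rm@[x,y],z]
ims={"t":(p,(160,110)),"s":(q,(150,130))}
for k,(P,o) in ims.items():
    I=cv2.imread(f"pics/c_{'top' if k=='t' else 'sc'}.png")
    def pt(X): u=proj(P,X);return tuple(int(round(v)) for v in ((u-o+.5)*4-.5))
    for X in[F(-150,0,0)*0+F(-.15,-.045,.012),F(-.15,.045,.012),F(.15,-.045,.012),F(.15,.045,.012),F(-.123,.03,.092),F(-.123,-.03,.092),F(-.111,.03,.092),F(-.111,-.03,.092),F(-.01,0,.099),F(.1225,0,.012)]: cv2.circle(I,pt(X),4,(255,0,255),1)
    cv2.imwrite(f"pics/o_{k}.png",I)
for t,uv in dict(marker=(255.7,165.7),spare=(219.8,163.6),).items():print(t,ray(p,uv,.012))
print("push",F(-.123,0,.066))
E
```

```text
[[ 0.662   0.1397  0.012 ]
 [ 0.6211 -0.155   0.012 ]
 [ 0.5325 -0.1421  0.012 ]
 [ 0.5728  0.1543  0.012 ]]
lens [0.29750874 0.08954778 0.2991739  0.0904408 ]
c [ 0.59712105 -0.00077022  0.012     ] yaw 82.17729227645972 1.4342643205979284
[[ 0.5718  0.1563  0.012 ]
 [ 0.6979  0.1417  0.012 ]
 [ 0.657  -0.1594  0.012 ]
 [ 0.532  -0.1417  0.012 ]] [ 0.6146571  -0.00076651  0.012     ]
[0.12686506 0.30383212 0.12625863 0.30062589]
marker [ 0.66365691 -0.05875983  0.012     ]
spare [0.67296594 0.0544682  0.012     ]
push [ 0.58037974 -0.12262558  0.066     ]
```

```bash
sleep 1
```

```text
(no output)
```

View pics/o_t.png

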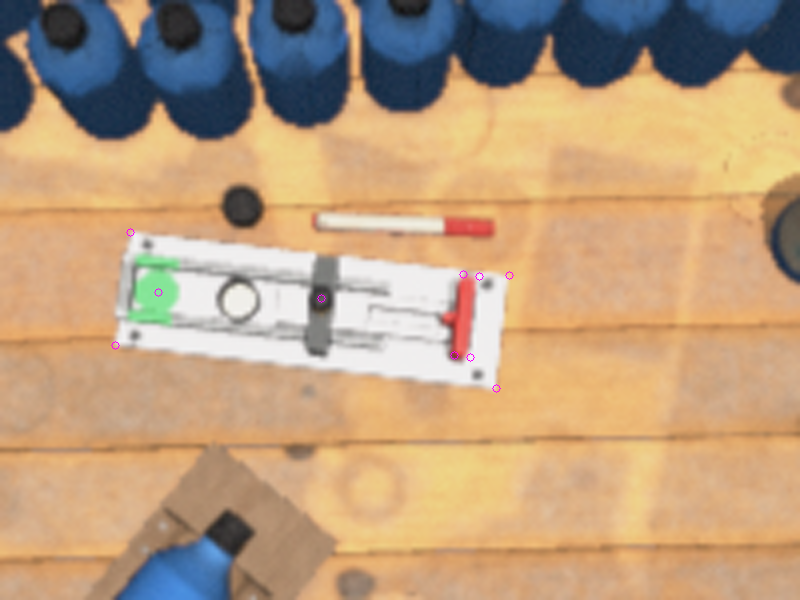

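View pics/o_s.png

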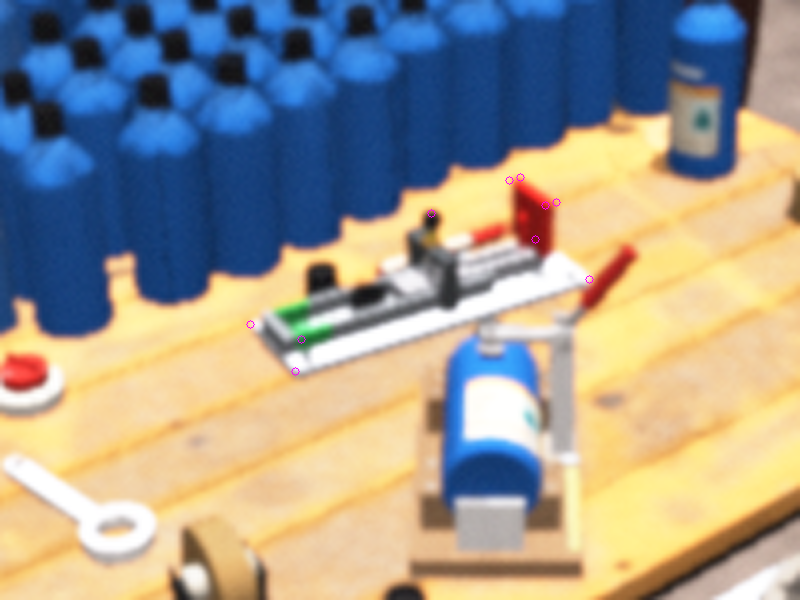

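```bash
python3 - <<'E'
from h import *
from bench import r
p=pickle.load(open("top0.pkl","rb"))
z=p["z_map"];v,u=np.mgrid[:384,:512];P=np.stack([u*z,v*z,z],-1)@np.linalg.inv(p["K"]).T@p["T"][:3,:3].T+p["T"][:3,3]
ok=z>0
X,Y,Z=P[...,0],P[...,1],P[...,2]
def H(x0,x1,y0,y1):
    m=ok&(X>x0)&(X<x1)&(Y>y0)&(Y<y1);return round(float(Z[m].max()),3) if m.any() else None
ys=np.arange(.2,-.7,-.05)
print("y",ys.round(2))
for x in np.arange(.9,.1,-.05):print(round(x,2),[H(x-.05,x,y-.05,y) for y in ys])
print(r.camera("wrist")["mount"].round(3))
c=np.array([.5971,-.0008]);yaw=1.4343;e=np.array([np.cos(yaw),np.sin(yaw)])
for d in(-.18,-.134,-.054):print(d,c+d*e)
E
```

```text
y [ 0.2   0.15  0.1   0.05  0.   -0.05 -0.1  -0.15 -0.2  -0.25 -0.3  -0.35
 -0.4  -0.45 -0.5  -0.55 -0.6  -0.65]
0.9 [0.216, 0.216, 0.216, 0.216, 0.216, 0.218, 0.217, 0.214, 0.216, 0.215, 0.215, 0.216, 0.215, 0.216, 0.004, None, None, None]
0.85 [0.166, 0.216, 0.215, 0.214, 0.2, 0.214, 0.214, 0.215, 0.217, 0.214, 0.215, 0.215, 0.181, 0.213, None, None, None, None]
0.8 [0.216, 0.215, 0.217, 0.214, 0.216, 0.218, 0.208, 0.214, 0.214, 0.213, 0.214, 0.174, 0.214, 0.216, 0.006, None, None, None]
0.75 [0.166, 0.166, 0.173, 0.16, 0.161, 0.005, 0.006, 0.005, 0.006, 0.004, 0.007, 0.006, 0.005, 0.008, 0.007, None, None, None]
0.7 [0.006, 0.018, 0.03, 0.027, 0.018, 0.018, 0.021, 0.003, 0.006, 0.006, 0.006, 0.214, 0.215, 0.003, 0.007, None, None, None]
0.65 [0.006, 0.036, 0.039, 0.04, 0.098, 0.037, 0.093, 0.014, 0.005, 0.006, 0.005, 0.214, 0.217, 0.005, 0.005, None, None, None]
0.6 [0.012, 0.037, 0.04, 0.066, 0.102, 0.039, 0.095, 0.008, 0.005, 0.004, 0.004, 0.007, 0.006, 0.005, 0.005, None, None, None]
0.55 [0.006, 0.005, 0.007, 0.006, 0.014, 0.016, 0.018, 0.006, 0.006, 0.006, 0.006, 0.052, 0.051
[... 572 characters left out ...]
8, 0.202, 0.005, 0.007, 0.004, 0.009, 0.005, 0.005, 0.005, 0.012, 0.016, 0.012, 0.005, None, None, None]
0.25 [0.026, 0.029, 0.006, 0.007, 0.006, 0.006, 0.005, 0.007, 0.005, 0.006, 0.006, 0.014, 0.014, 0.015, 0.007, None, 0.327, None]
0.2 [None, None, -0.017, -0.014, None, -0.006, None, None, None, None, None, None, None, None, None, 0.351, 0.342, None]
0.15 [0.006, 0.005, 0.018, 0.029, 0.265, 0.019, 0.006, 0.006, None, None, None, None, None, None, None, None, None, None]
[[ 0.    -0.947 -0.321  0.082]
 [ 1.    -0.     0.002 -0.001]
 [-0.001 -0.321  0.947 -0.136]
 [ 0.     0.     0.     1.   ]]
-0.18 [ 0.57260688 -0.17912579]
-0.134 [ 0.57886624 -0.13355364]
-0.054 [ 0.58975206 -0.05429774]
```

```bash
cat >>h.py <<'E'
from scipy.spatial.transform import Rotation as Ro
C=np.array([.5971,-.0008]);YAW=1.4343
def plan(s,d,z,y=0,yaw=YAW):
    R0=Ro.from_quat(s["eef_rot"]);e=np.array([np.cos(yaw),np.sin(yaw)]);n=np.array([-e[1],e[0]])
    t=np.r_[C+d*e+y*n,z];R1=Ro.from_matrix(np.array([[e[0],e[1],0],[e[1],-e[0],0],[0,0,-1]]).T)
    return R0.inv().apply(t-s["ee_pos"])*100,(R0.inv()*R1).as_rotvec(degrees=True)
def fx(s):
    e=np.array([np.cos(YAW),np.sin(YAW)]);d=s["ee_pos"][:2]-C;return e@d,np.array([-e[1],e[0]])@d
E
python3 - <<'E'
from h import *
from bench import r
s=r.sense()
for z in(.3,.066):print(plan(s,-.18,z))
E
```

```text
(array([ 49.52061411, -33.62423488,  -6.06495421]), array([ 1.18502089e-03, -6.82291194e-04, -6.51769065e+01]))
(array([ 49.52014494, -33.6244789 ,  17.33504579]), array([ 1.18502089e-03, -6.82291194e-04, -6.51769065e+01]))
```

Request:
jog_arm --targets '[{"dp": [0, 0, -4], "angular": [0, 0, 0], "gripper": 1}, {"dp": [1, -0.7, -7], "angular": [0, 0, -2], "gripper": 1}, {"dp": [5, -3.4, -8], "angular": [0, 0, -7], "gripper": 1}, {"dp": [9, -6.1, -8], "angular": [0, 0, -12], "gripper": 1}, {"dp": [13, -8.8, -8], "angular": [0, 0, -17], "gripper": 1}, {"dp": [17, -11.5, -8], "angular": [0, 0, -22], "gripper": 1}, {"dp": [21, -14.3, -8], "angular": [0, 0, -28], "gripper": 1}, {"dp": [25, -17, -8], "angular": [0, 0, -33], "gripper": 1}, {"dp": [29, -19.7, -8], "angular": [0, 0, -38], "gripper": 1}, {"dp": [33, -22.4, -8], "angular": [0, 0, -43.5], "gripper": 1}, {"dp": [37, -25.1, -8], "angular": [0, 0, -49], "gripper": 1}, {"dp": [41, -27.8, -8], "angular": [0, 0, -54], "gripper": 1}, {"dp": [45, -30.6, -8], "angular": [0, 0, -59], "gripper": 1}, {"dp": [48, -32.6, -8], "angular": [0, 0, -63], "gripper": 1}, {"dp": [49.5, -33.6, -8], "angular": [0, 0, -65.2], "gripper": 1}, {"dp": [49.5, -33.6, -8], "angular": [0, 0, -65.2], "gripper": 1}, {"dp": [49.5, -33.6, -8], "angular": [0, 0, -65.2], "gripper": 1}]'

```text
clock: 3.28
ee_pos: [0.5718, -0.1809, 0.3193]
eef_rot: [0.754, 0.656, -0.0, 0.0]
contact_force: [-0.1, -1.0, -0.8]
gripper_width: 0.0001
```

Now look with the wrist camera to check the geometry.

```bash
python3 - <<'E'
from h import *
from bench import r
s=r.sense();w=r.camera("wrist")
T=np.eye(4);T[:3,:3]=Ro.from_quat(s["eef_rot"]).as_matrix();T[:3,3]=s["ee_pos"];w["T"]=T@w["mount"]
I=cv2.resize(w["image"],None,fx=1.5,fy=1.5)
e=np.array([np.cos(YAW),np.sin(YAW)]);n=np.array([-e[1],e[0]])
F=lambda x,y,z:np.r_[C+x*e+y*n,z]
for X in[F(-.15,-.045,.012),F(-.15,.045,.012),F(.15,-.045,.012),F(.15,.045,.012),F(-.123,.03,.092),F(-.123,-.03,.092),F(-.111,.03,.092),F(-.111,-.03,.092),F(-.01,0,.099),F(.1225,0,.012)]:
    u=proj(w,X);cv2.circle(I,tuple(int(v) for v in u*1.5),4,(255,0,255),1)
cv2.imwrite("pics/w1.png",I);pickle.dump(w,open("w1.pkl","wb"))
print(fx(s));print(plan(s,-.18,.066))
E
```

```text
(np.float64(-0.18185179919177713), np.float64(0.0005614950837568959))
(array([ 0.19935503,  0.0629907 , 25.32830105]), array([-0.01644014,  0.03176692, -0.12706568]))
```

```bash
sleep 1
```

```text
(no output)
```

View pics/w1.png

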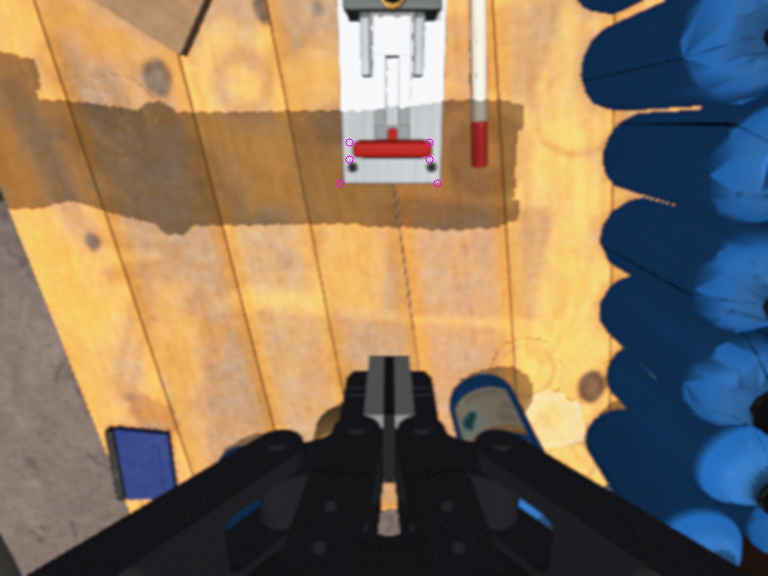

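The wrist view agrees with the feeder model: the red plate at (392,149) sits about 3 mm toward feeder -y of my estimate. The fingers are shut at (389,365), and the space below is clear. Next I descend.

Request:
jog_arm --targets '[{"dp": [0.2, 0.3, 4], "angular": [0, 0, 0], "gripper": 1}, {"dp": [0.2, 0.3, 9], "angular": [0, 0, 0], "gripper": 1}, {"dp": [0.2, 0.3, 14], "angular": [0, 0, 0], "gripper": 1}, {"dp": [0.2, 0.3, 19], "angular": [0, 0, 0], "gripper": 1}, {"dp": [0.2, 0.3, 23], "angular": [0, 0, 0], "gripper": 1}, {"dp": [0.2, 0.3, 25.3], "angular": [0, 0, 0], "gripper": 1}, {"dp": [0.2, 0.3, 25.3], "angular": [0, 0, 0], "gripper": 1}, {"dp": [0.2, 0.3, 25.3], "angular": [0, 0, 0], "gripper": 1}]'

```text
clock: 4.32
ee_pos: [0.5761, -0.1786, 0.0675]
eef_rot: [0.754, 0.657, 0.0, 0.001]
contact_force: [0.2, -0.4, 0.2]
gripper_width: 0.0005
```

```bash
python3 - <<'E'
from h import *
from bench import r
s=r.sense();w=r.camera("scene");print(s["ee_pos"],fx(s),plan(s,-.05,.066,-.003),s["contact_force"])
cv2.imwrite("pics/s2.png",cv2.resize(w["image"][100:290,170:390],None,fx=3,fy=3,interpolation=cv2.INTER_CUBIC))
cv2.imwrite("pics/w2.png",r.camera("wrist")["image"])
E
```

```text
[ 0.57610926 -0.17857582  0.06747147] (np.float64(-0.17897857086349497), np.float64(-0.0033949604077961396)) (array([12.89787786, -0.04837036,  0.14260682]), array([ 0.06809604,  0.01993852, -0.03865719])) [ 0.22636632 -0.41421397  0.16907893]
```

```bash
sleep 1
```

```text
(no output)
```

View pics/s2.png

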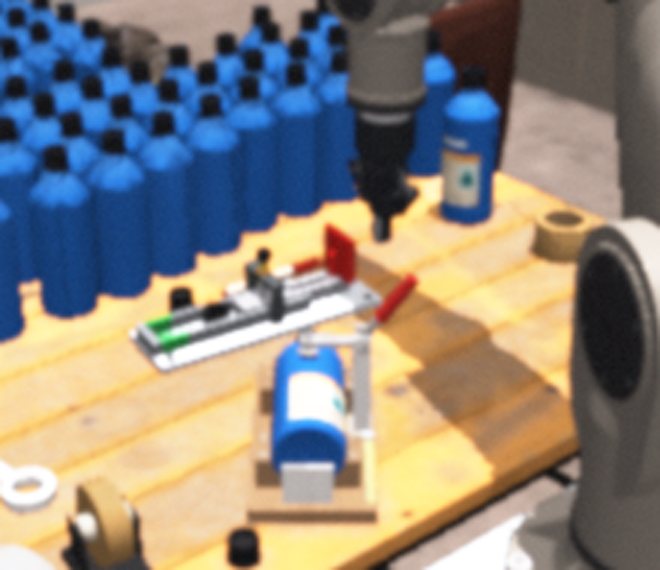

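View pics/w2.png

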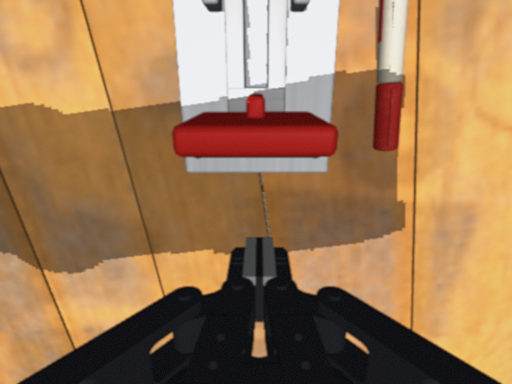

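Request:
jog_arm --targets '[{"dp": [1.5, 0, 0.1], "angular": [0, 0, 0], "gripper": 1}, {"dp": [3, 0, 0.1], "angular": [0, 0, 0], "gripper": 1}, {"dp": [3.6, 0, 0.1], "angular": [0, 0, 0], "gripper": 1}, {"dp": [4.0, 0, 0.1], "angular": [0, 0, 0], "gripper": 1}, {"dp": [4.5, 0, 0.1], "angular": [0, 0, 0], "gripper": 1}, {"dp": [5.0, 0, 0.1], "angular": [0, 0, 0], "gripper": 1}, {"dp": [5.5, 0, 0.1], "angular": [0, 0, 0], "gripper": 1}, {"dp": [5.5, 0, 0.1], "angular": [0, 0, 0], "gripper": 1}, {"dp": [5.5, 0, 0.1], "angular": [0, 0, 0], "gripper": 1}]'

```text
clock: 5.55
ee_pos: [0.5832, -0.1234, 0.0653]
eef_rot: [0.754, 0.657, 0.0, -0.0]
contact_force: [-0.6, -3.8, -0.1]
gripper_width: -0.0
```

```bash
python3 - <<'E'
from h import *
from bench import r
s=r.sense();print(s["ee_pos"],fx(s),s["contact_force"])
cv2.imwrite("pics/w3.png",r.camera("wrist")["image"])
E
```

```text
[ 0.58320305 -0.12338597  0.06531403] (np.float64(-0.12333677815780607), np.float64(-0.002912929603698119)) [-0.55116072 -3.768718   -0.08670629]
```

```bash
sleep 1
```

```text
(no output)
```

View pics/w3.png

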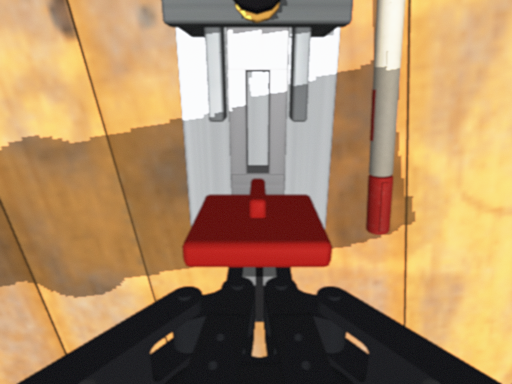

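The fingers are centred on the plate and the force is 3.8 N, so the slide is at roughly 10 mm of travel. I push on at a steady speed.

Request:
jog_arm --targets '[{"dp": [0.5, 0, 0], "angular": [0, 0, 0], "gripper": 1}, {"dp": [1.0, 0, 0], "angular": [0, 0, 0], "gripper": 1}, {"dp": [1.5, 0, 0], "angular": [0, 0, 0], "gripper": 1}, {"dp": [2.0, 0, 0], "angular": [0, 0, 0], "gripper": 1}, {"dp": [2.5, 0, 0], "angular": [0, 0, 0], "gripper": 1}, {"dp": [3.0, 0, 0], "angular": [0, 0, 0], "gripper": 1}, {"dp": [3.5, 0, 0], "angular": [0, 0, 0], "gripper": 1}, {"dp": [4.0, 0, 0], "angular": [0, 0, 0], "gripper": 1}, {"dp": [4.5, 0, 0], "angular": [0, 0, 0], "gripper": 1}, {"dp": [5.0, 0, 0], "angular": [0, 0, 0], "gripper": 1}, {"dp": [5.5, 0, 0], "angular": [0, 0, 0], "gripper": 1}, {"dp": [6.0, 0, 0], "angular": [0, 0, 0], "gripper": 1}, {"dp": [6.3, 0, 0], "angular": [0, 0, 0], "gripper": 1}, {"dp": [6.3, 0, 0], "angular": [0, 0, 0], "gripper": 1}, {"dp": [6.3, 0, 0], "angular": [0, 0, 0], "gripper": 1}]'

```text
clock: 7.48
ee_pos: [0.5916, -0.0618, 0.0653]
eef_rot: [0.754, 0.657, -0.0, 0.0]
contact_force: [-0.4, -6.8, 0.5]
gripper_width: -0.0002
```

```bash
python3 - <<'E'
from h import *
from bench import r
s=r.sense();print(s["ee_pos"],fx(s),s["contact_force"])
a=r.camera("wrist")["image"];b=cv2.resize(r.camera("scene")["image"][150:250,190:320],(512,384),interpolation=cv2.INTER_CUBIC)
cv2.imwrite("pics/w4.png",cv2.resize(np.hstack([a,b]),(800,300)))
E
```

```text
[ 0.59163416 -0.0618304   0.06533245] (np.float64(-0.06120649621896766), np.float64(-0.0028895836948970447)) [-0.44246307 -6.80231926  0.47060477]
```

```bash
sleep 1
```

```text
(no output)
```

View pics/w4.png

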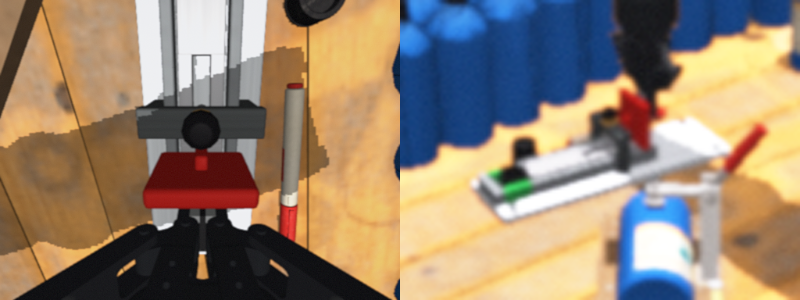

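Request:
jog_arm --targets '[{"dp": [0.2, 0, 0], "angular": [0, 0, 0], "gripper": 1}, {"dp": [0.4, 0, 0], "angular": [0, 0, 0], "gripper": 1}, {"dp": [0.6, 0, 0], "angular": [0, 0, 0], "gripper": 1}, {"dp": [0.6, 0, 0], "angular": [0, 0, 0], "gripper": 1}, {"dp": [0.6, 0, 0], "angular": [0, 0, 0], "gripper": 1}]'

```text
clock: 8.2
ee_pos: [0.5924, -0.056, 0.0653]
eef_rot: [0.754, 0.657, -0.0, 0.0]
contact_force: [-0.1, -6.8, 0.8]
gripper_width: 0.0002
```

Request:
jog_arm --targets '[{"dp": [0.2, 0, 0], "angular": [0, 0, 0], "gripper": 1}, {"dp": [0.4, 0, 0], "angular": [0, 0, 0], "gripper": 1}, {"dp": [0.4, 0, 0], "angular": [0, 0, 0], "gripper": 1}, {"dp": [0.4, 0, 0], "angular": [0, 0, 0], "gripper": 1}]'

```text
clock: 8.7
ee_pos: [0.5927, -0.0544, 0.0654]
eef_rot: [0.754, 0.656, -0.001, 0.001]
contact_force: [-2.4, -17.9, 3.7]
gripper_width: -0.0
```

The force jumped to 18 N with the motion stalled, so the slide is on its hard stop. I check the cap before letting go.

```bash
python3 - <<'E'
from h import *
from bench import r
s=r.sense();print(fx(s))
b=cv2.resize(r.camera("scene")["image"][160:235,200:300],(512,384),interpolation=cv2.INTER_CUBIC);a=cv2.resize(r.camera("top")["image"][160:220,180:260],(512,384),interpolation=cv2.INTER_CUBIC)
cv2.imwrite("pics/w5.png",cv2.resize(np.hstack([a,b]),(800,300)))
E
```

```text
(np.float64(-0.05370901649140528), np.float64(-0.0028950793382983998))
```

```bash
sleep 1
```

```text
(no output)
```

View pics/w5.png

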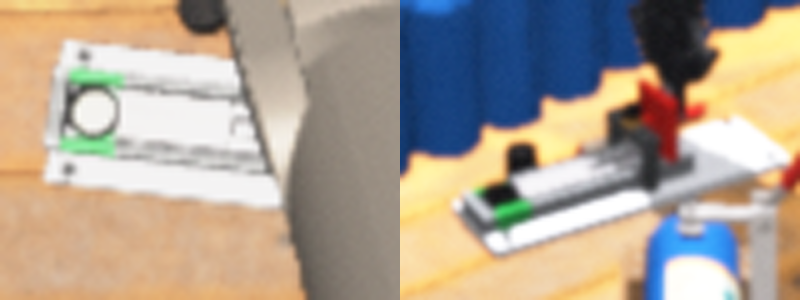

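The cap, at (93,110) in the left crop, sits between the green nest walls with the nose against it. Now I back off.

Request:
jog_arm --targets '[{"dp": [-0.5, 0, 0], "angular": [0, 0, 0], "gripper": 1}, {"dp": [-1.2, 0, 0], "angular": [0, 0, 0], "gripper": 1}, {"dp": [-2.0, 0, 0], "angular": [0, 0, 0], "gripper": 1}, {"dp": [-2.8, 0, 0], "angular": [0, 0, 0], "gripper": 1}, {"dp": [-3.6, 0, 0], "angular": [0, 0, 0], "gripper": 1}, {"dp": [-4.4, 0, 0], "angular": [0, 0, 0], "gripper": 1}, {"dp": [-5.5, 0, 0], "angular": [0, 0, 0], "gripper": 1}, {"dp": [-7, 0, 0], "angular": [0, 0, 0], "gripper": 1}, {"dp": [-9, 0, 0], "angular": [0, 0, 0], "gripper": 1}, {"dp": [-12, 0, 0], "angular": [0, 0, 0], "gripper": 1}, {"dp": [-13, 0, 0], "angular": [0, 0, 0], "gripper": 1}, {"dp": [-13, 0, -5], "angular": [0, 0, 0], "gripper": 1}, {"dp": [-13, 0, -10], "angular": [0, 0, 0], "gripper": 1}, {"dp": [-13, 0, -15], "angular": [0, 0, 0], "gripper": 1}, {"dp": [-13, 0, -18], "angular": [0, 0, 0], "gripper": 1}, {"dp": [-13, 0, -18], "angular": [0, 0, 0], "gripper": 1}, {"dp": [-13, 0, -18], "angular": [0, 0, 0], "gripper": 1}, {"dp": [-13, 0, -18], "angular": [0, 0, 0], "gripper": 1}]'

```text
clock: 11.05
ee_pos: [0.575, -0.1796, 0.2441]
eef_rot: [0.753, 0.657, -0.0, -0.001]
contact_force: [-0.1, -0.7, -0.7]
gripper_width: -0.0002
```

```bash
python3 - <<'E'
from h import *
from bench import r
s=r.sense();print(fx(s),s["contact_force"])
p=r.camera("top");q=r.camera("scene")
a=cv2.resize(p["image"][155:215,180:300],(800,400),interpolation=cv2.INTER_CUBIC)
e=np.array([np.cos(YAW),np.sin(YAW)]);n=np.array([-e[1],e[0]])
F=lambda x,y,z:np.r_[C+x*e+y*n,z]
for X in(F(.1225,0,.038),F(-.077,0,.092),F(-.01,0,.087)):
    u=(proj(p,X)-(180,155)+.5)*800/120-.5;cv2.circle(a,tuple(int(v) for v in u),4,(255,0,255),1)
cv2.imwrite("pics/w6.png",a)
cv2.imwrite("pics/s6.png",cv2.resize(q["image"][140:240,190:320],(780,600),interpolation=cv2.INTER_CUBIC))
for t in("feed_cap","push_face","pin_knob"):
    l=r.look_for(t,p);print(t,l[:1])
    if l:
        X=ray(p,l[0]["xy"],{"feed_cap":.038,"push_face":.092,"pin_knob":.087}[t])[:2]-C;print("feeder xy",e@X,n@X)
z=p["z_map"];v,u=np.mgrid[:384,:512];P=np.stack([u*z,v*z,z],-1)@np.linalg.inv(p["K"]).T@p["T"][:3,:3].T+p["T"][:3,3]
d=P[...,:2]-C;fxx=d@e;fy=d@n;m=(z>0)&(abs(fy)<.008)&(abs(fxx+.01)<.012);print("knob z",np.sort(P[m][:,2])[-6:])
m=(z>0)&(abs(fy)<.03)&(P[...,2]>.08)&(fxx<-.03);print("plate x",fxx[m].min(),fxx[m].max())
E
```

```text
(np.float64(-0.1801956612724822), np.float64(-0.002409194504909777)) [-0.10765556 -0.70366861 -0.68009332]
feed_cap [{'xy': [199.6, 177.0], 'confidence': 0.41}]
feeder xy 0.11896247264001944 -0.01483115044033859
push_face [{'xy': [243.2, 183.7], 'confidence': 0.58}]
feeder xy -0.019222968124636988 -0.0030904024165093994
pin_knob []
knob z [0.08742031 0.08744998 0.08761038 0.08765905 0.08803824 0.08857855]
plate x -0.23455705453022793 -0.06984648186501458
```

```bash
sleep 1
```

```text
(no output)
```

View pics/w6.png

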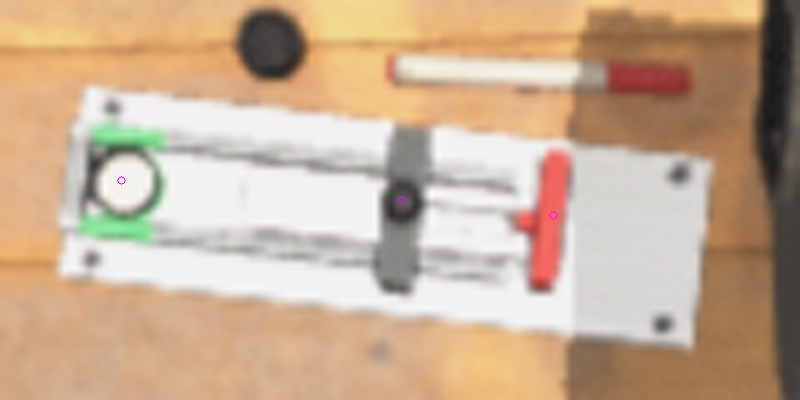

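View pics/s6.png

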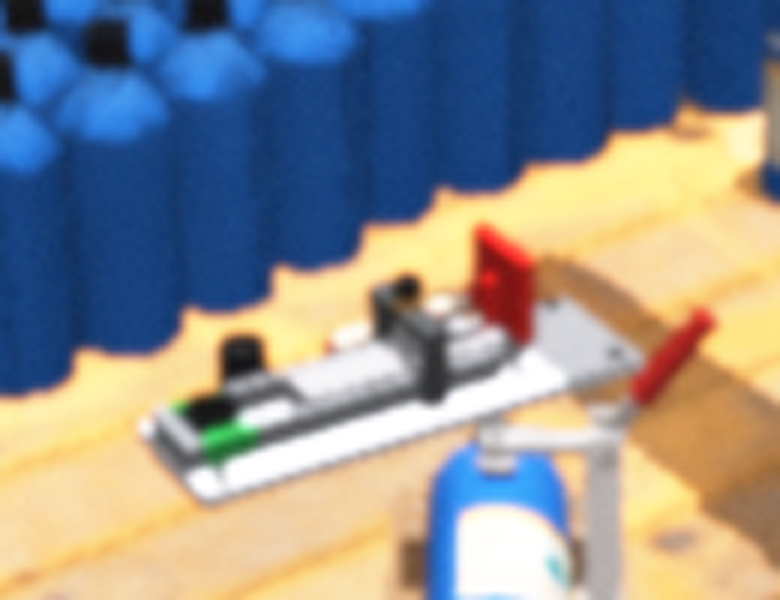

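```bash
python3 - <<'E'
from bench import r
print(r.sign_off())
E
```

```text
the job is handed in; nothing more can be done
None
```

I pushed the red push plate with the shut fingertips until the slide stopped hard. The force jumped from about 7 N to 18 N and the motion stalled. I then backed off and lifted clear, and handed the job in at about 11 s of the 40 s allowed.

**Slide and pin:** The last images show the plate's rear face near feeder x = -77 to -83 mm, as expected when latched (-83 mm). The pin knob's top measured about 88 mm above the table (about 98 to 102 mm before), so the pin has dropped.

**Cap:** It stands upright between the green nest walls. In the top view it appears about 3 mm short of the marked centre, within the 7 mm allowed. Part of that may be my feeder pose, which was 2 to 5 mm off elsewhere.

**Bystanders:** The marker and spare cap look unmoved in the last close-up. The tape roll, bottle and cap wrench were not checked again after the push. The arm raised well clear on its way past the bottles, and I saw no unexpected contact force.

**Check that disagreed:** The network's last finds were off. It put `push_face` near the bridge and the cap 15 mm to one side. I discounted both because they contradict the pictures and depth readings.

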